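# Brush out the cylinder, then crack the drying box's sealed lid and hold it ajar

## Robot

A 7-joint arm with a two-finger parallel gripper is mounted at the origin on a cart in front of the work surface, level with it; the furniture and walls round the work are solid. World frame = base frame: x ahead of the robot, y to its left, z up, the work surface at z = 0. Lengths are in m, angles in rad, forces in N, time in s.
With the tool pointing down it reaches from about 0.425 to 0.8 m from the base axis. Payload 8.3 kg.
Tool frame: the origin (TCP) lies on the centre line of the jaws, within the pads' length; the fingertips stand 25 mm ahead of it and the grasp point (between the pads) lies 6 mm ahead of it; z points along the fingers, y is the direction in which the jaws open and shut (so a half turn about z gives the same grasp; the last joint's range is limited). The gripper opens to 85 mm and grips with 20 to 120 N. Pads are 22 mm wide; open, the fingers measure 114 mm over their backs; the gripper's body (76 mm by 85 mm) begins 54 mm behind the grasp point. The pads swing forward as they close: fully open they stand 13 mm farther back than shut.
Start: joints at [1.111, 0.383, 0.016, 1.37, -0.006, 1.388, -0.046], TCP at [0.242, -0.576, 0.256] pointing down, gripper open.
Joint ranges: [-2.95, 2.95], [-0.25, 2.06], [-1.52, 1.56], [0.18, 2.33], [-1.44, 4.58], [0.02, 2.06], [-3.01, 3.01]. Speed limits (rad/s): [2.39, 2.39, 3.01, 3.01, 3.14, 3.14, 3.14].

## Interface

Orientations are given as a unit quaternion [x, y, z, w].
In Python, from station import * gives the robot as it stands.
- The arm moves only by the shell command python3 -m creep 'ROWS' [OPENING] [FORCE]. ROWS is a JSON object of lists of equal length, an entry for each row: "linear": the shift along the tool's x, y, z normalised to -1 to 1, where 1 is 0.4 m, a list of three; "rot": the turn, a rotation vector about the tool's x, y, z normalised to -1 to 1, where 1 is 360 degrees, a list of three. A call has 1 to 20 rows; each row is the pose to reach, as a shift and turn from the pose commanded when the call began, along the tool's axes at that moment, turning the shorter way round; what a row does not reach only later rows make up. A row lasts 1/8 s, in which the tool goes at most 62.5 mm and 10.7 degrees, less where a joint would pass 70% of its speed; a pose out of reach is approached as far as the arm can. A call with a number of a shift or a turn outside -1 to 1 is refused whole. A call with a gripper value outside its range is refused whole. OPENING is the gripper command: -1 is shut, 1 is fully open, values between are in proportion, set as the call begins (- or left out, the last holds). The fingers move at their own pace and stop on an object; FORCE is the grip in N (left out, the last holds). Time passes only in rows, so rows that repeat a pose let the fingers close. It gives the time, the measured TCP pose, the force and the opening at its end, in the units of the state.
- get_state(): the state, without advancing time (a new reading comes with each control period).
- get_image(name): name is "scene" or "top" or "wrist"; returns a dict with "color" (420x560x3 uint8, blue, green, red), "range_z" (420x560 float32, m along the optical axis (not along the pixel's ray), 0 where there is no reading), "mtx" (3x3 intrinsics, pixels), "R" (3x3) and "t" (3): a world point X has camera coordinates R X + t. Camera axes: x right, y down, z forward; pixel columns grow to the right and rows downward; lengths in m; the calibration is good to about 2 mm. A picture is of the moment at which its call begins.
- sign_off(): hands the job in, once; it reports no verdict.
The state is a dict: "time_s": time; "qpos": joint angles; "joint_vel": joint speeds; "tau": joint torques, N m; "eef_pos": TCP position; "ee_rot": TCP orientation; "force": force on the tool from outside, world axes, zero at the start; "moment": the same for the moment, N m; "opening": opening from 0.0 (shut) to 1.0 (fully open).
Only numpy, scipy, OpenCV 4.12 (cv2) and the standard library are available. Lean on these libraries where they do the work, as an engineer would, in place of code of your own. Each camera call takes 0.05 s, during which the arm holds its last target. There are 200 camera calls.

## Task

Scrub the inside of the glass cylinder with the brush standing in it: keep hold of it for two full strokes, up about 6 cm and back down to the bottom each time, without taking the brush out, then let go and leave it standing in the cylinder. Next take the drying box's blue lid by its black fin, pull until the sticky seal gives way, and hold the lid just ajar, its front edge about 2 cm up (never more than 5 cm), so that the box airs before the cylinder goes in. Finish while still holding the lid ajar, and leave everything else on the bench where it is.

Things in the scene. Friction and masses are not known exactly. Their poses are not given: they have to be found in the camera images.
- brush: Bottle brush, loose, 60 g, standing upright in the cylinder, 240 mm long. Origin: centre of its lower end; its z axis runs up along the handle. White bristle head from 0 to 80 mm, 31 mm across to look at (solid core 26 mm), thin steel stem to 140 mm, round orange handle 16 mm across from 140 to 240 mm. It may lean up to 0.12 rad against the glass.
- brush_grip (a point): Point on the brush's axis, in the orange handle 195 mm above its lower end: a good place to grip.
- cylinder: Open glass cylinder, upright, on a round blue foot 90 mm across; fixed to the bench. 130 mm high, 34 mm bore, 40 mm outside (rim bead 43 mm). Origin: centre of the foot's underside, on the bench.
- cylinder_floor (a point): Centre of the cylinder's inner floor, 10 mm above the bench; the bore is 120 mm deep. The brush's lower end rests here.
- drybox: Drying box, fixed to the bench: clear walls, white base and corners, black rubber gasket, 130 mm front to back, 150 mm wide, 75 mm high, with the blue lid (10 mm thick, so its top is at 85 mm) on it. Origin: centre of its underside. Its -x side is the front, its y axis lies along the hinge.
- lid (a joint): Angle of the blue lid about its hinge at the back of the box, 0 shut, grows as the front rises (rad); front edge lift = 132 mm x angle, so 20 mm up is 0.15 rad and 50 mm is 0.38 rad.
- lid_fin (a point): Middle of the black grip fin on the lid's top, near the front: fin 34 mm front to back (box x), 14 mm thick (box y), 32 mm high, standing on the lid's top. This point is 18 mm above the lid's top, 103 mm above the bench when shut, 100 mm in front of the hinge. Grip it across its thickness (along box y). It moves with the lid.
- drybox_hinge (a point): Middle of the lid's hinge axis, at the box's back top edge, 75 mm above the bench; axis along the box's y. Fixed.
- lid_front_edge (a point): Middle of the lid's front lower edge, 132 mm in front of the hinge; moves with the lid. The sticky gasket resists more and more over the first 3 mm of lift there (0.025 rad), up to about 14 N pulling up at the fin, then lets go: about 4 N at 0.1 rad and 3 N at 0.15 rad, mostly the lid's weight (250 g). The lid falls shut if let go and sticks again.
- stain_bottle_1: Bystander, loose, to be left alone: square bottle with red cap, 42x42x104 mm. Origin: centre of its underside.
- stain_bottle_2: Bystander, loose, to be left alone: square bottle with blue cap, 42x42x104 mm. Origin: centre of its underside.
- tube_rack: Bystander, loose, to be left alone: green test tube rack, 50x118x45 mm. Origin: centre of its underside.
- timer: Bystander, loose, to be left alone: white timer with buttons, 56x70x20 mm. Origin: centre of its underside.
- tape_roll: Bystander, loose, to be left alone: roll of beige tape, 54 mm across, 18 mm high. Origin: centre of its underside.
- cover_glass_box: Bystander, loose, to be left alone: blue carton, 46x50x58 mm. Origin: centre of its underside.
There are look-alikes about, which are no part of the job. Of the things that look like the brush, the larger one is meant.

How it is judged:
By the outcome, as a careful person would: the job done as asked, in the order asked, and still so for the second after the job is handed in, while the arm keeps its last pose, push and grip.
It also fails if it takes over 42 s, if anything falls off the work surface, if the arm or the gripper's body presses on something with over 40 N, if the wrist force passes 120 N, or if a joint passes its speed limit or range.

## Working session

There is one attempt and no reset: what is moved stays moved. The work goes in short steps, Python scripts to look and compute and a shell command to move; the robot and the scene stay as the last step left them, time stands still between calls to the robot, and variables do not carry over. Pictures are saved under pics/ and viewed, about 8 in all and at most 12, crops included, and the job is handed in when it is done.

```bash
mkdir -p pics; python3 - <<'E'
from station import *
import cv2,numpy as np
for n in("scene","top"):
    d=get_image(n); cv2.imwrite(f"pics/{n}1.png",d["color"]); np.savez(f"{n}1.npz",**d)
    print(n,d["mtx"].round(1).tolist(),(-d["R"].T@d["t"]).round(3),d["R"].round(2).tolist())
s=get_state();print(s["eef_pos"],s["ee_rot"],s["opening"],s["time_s"])
E
```

```text
scene [[476.3, 0.0, 281.5], [0.0, 476.3, 211.4], [0.0, 0.0, 1.0]] [-0.216  0.519  1.213] [[-0.56, -0.83, 0.01], [-0.63, 0.42, -0.65], [0.54, -0.37, -0.76]]
top [[428.5, 0.0, 276.1], [0.0, 428.5, 207.8], [0.0, 0.0, 1.0]] [ 0.425 -0.045  1.545] [[0.0, -1.0, -0.01], [-1.0, -0.0, -0.09], [0.09, 0.01, -1.0]]
[ 0.24142147 -0.57604199  0.2553582 ] [ 9.80378142e-01  1.97124067e-01 -1.75063864e-04 -8.77520279e-04] 0.9989145485119099 0.1
```

View pics/scene1.png

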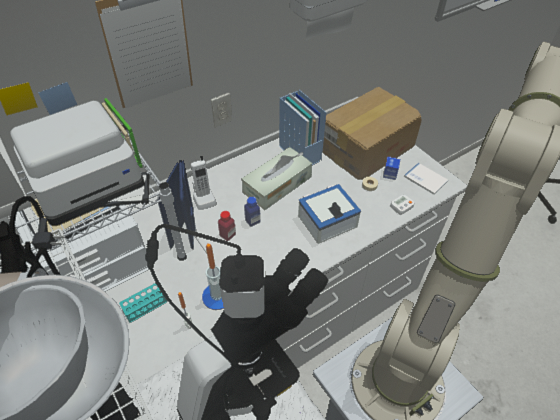

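View pics/top1.png

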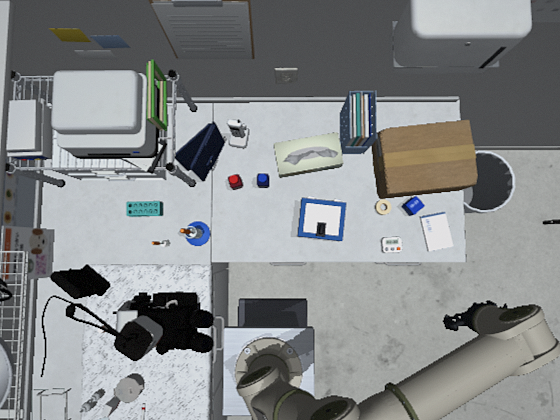

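The scene view shows the orange handle at (210,257) in a glass on a blue foot at (213,298), and the smaller look-alike at (183,300). The box is at (330,210). In the top view the cylinder foot is at (198,234), the lid at (322,219) and its fin at (321,229).

```bash
cat > h.py <<'E'
import numpy as np,cv2
def ray(d,uv,z):
    uv=np.atleast_2d(uv).astype(float); K=d["mtx"];R=d["R"];t=d["t"]
    r=np.c_[uv,np.ones(len(uv))]@np.linalg.inv(K).T@R; c=-R.T@t
    return c+r*((z-c[2])/r[:,2])[:,None]
def pts(d,m):
    v,u=np.nonzero(m&(d["range_z"]>0)); z=d["range_z"][v,u]
    return ((np.c_[u,v,np.ones(len(u))]@np.linalg.inv(d["mtx"]).T*z[:,None])-d["t"])@d["R"]
def hsv(d): return cv2.split(cv2.cvtColor(d["color"],cv2.COLOR_BGR2HSV))
def orange(d):
    h,s,v=hsv(d); return (h<18)&(h>5)&(s>150)&(v>100)
def blue(d):
    h,s,v=hsv(d); return (h>100)&(h<125)&(s>140)&(v>70)
E
python3 - <<'E'
from h import *
T=dict(np.load("top1.npz"));S=dict(np.load("scene1.npz"))
def box(m,u0,u1,v0,v1):
    k=np.zeros_like(m);k[v0:v1,u0:u1]=1;return m&k
for n,d,b in(("top",T,(170,215,215,250)),("scene",S,(195,230,235,285))):
    m=box(orange(d),*b);p=pts(d,m);v,u=np.nonzero(m)
    print(n,len(p),"px",u.min(),u.max(),v.min(),v.max());
    if len(p): 
        o=p[p[:,2].argsort()];print(o[:: max(1,len(o)//12)].round(3).tolist())
    for r in range(v.min(),v.max()+1,6): print(r,u[v==r].mean().round(1),(v==r).sum(),end="; ")
    print()
for n,d,b in(("top",T,(180,215,215,250)),("scene",S,(195,235,280,315))):
    m=box(blue(d),*b);p=pts(d,m);p=p[(p[:,2]<0.03)&(p[:,2]>-.01)]
    v,u=np.nonzero(m);q=ray(d,np.c_[u,v],0.01);print(n,"foot",cv2.minEnclosingCircle(q[:,:2].astype(np.float32)),p[:,2].mean() if len(p) else 0)
m=box(blue(T),290,355,190,250);v,u=np.nonzero(m)
for z in(.085,):
    print("lid top",cv2.minAreaRect(ray(T,np.c_[u,v],z)[:,:2].astype(np.float32)))
m=box(blue(S),290,370,175,250);p=pts(S,m);print(np.percentile(p[:,2],[5,50,95]))
v,u=np.nonzero(m);p=p[(p[:,2]>.078)&(p[:,2]<.095)];print("lid scene",cv2.minAreaRect(p[:,:2].astype(np.float32)))
for d,b in((T,(312,332,215,240)),(S,(322,350,195,225))):
    m=box(hsv(d)[2]<60,*b);p=pts(d,m);print("fin",len(p),np.percentile(p,[5,50,95],axis=0).round(3).tolist())
E
```

```text
top 13 px 180 183 229 232
[[0.488, 0.319, 0.001], [0.475, 0.259, 0.242], [0.475, 0.256, 0.244], [0.484, 0.252, 0.247], [0.478, 0.252, 0.247], [0.475, 0.252, 0.248], [0.484, 0.258, 0.248], [0.481, 0.258, 0.248], [0.481, 0.252, 0.248], [0.478, 0.258, 0.25], [0.481, 0.254, 0.252], [0.484, 0.254, 0.253], [0.478, 0.253, 0.255]]
229 182.0 3; 
scene 30 px 207 213 244 267
[[0.474, 0.26, 0.159], [0.474, 0.258, 0.171], [0.474, 0.258, 0.198], [0.472, 0.258, 0.209], [0.475, 0.258, 0.219], [0.473, 0.258, 0.23], [0.475, 0.261, 0.243], [0.475, 0.258, 0.245], [0.476, 0.26, 0.246], [0.474, 0.264, 0.246], [0.482, 0.256, 0.249], [0.484, 0.261, 0.25], [0.48, 0.26, 0.25], [0.477, 0.256, 0.25], [0.477, 0.264, 0.251]]
244 208.0 3; 250 nan 0; 256 212.0 1; 262 nan 0; 
top foot ((0.47944721579551697, 0.25537121295928955), 0.04337035119533539) 0.007333951666462568
scene foot ((0.47722405195236206, 0.2686629891395569), 0.0421171709895134) 0.008735301426210861
lid top ((0.5257819294929504, -0.18270297348499298), (0.15074202418327332, 0.13140130043029785), 83.78878021240234)
[0.08112191 0.08482381 0.08879989]
lid scene ((0.5258386731147766, -0.17844559252262115), (0.1519109457731247, 0.13177785277366638), 82.96591186523438)
fin 99 [[0.471, -0.191, 0.083], [0.49, -0.178, 0.092], [0.509, -0.167, 0.119]]
fin 3 [[0.499, -0.18, 0.115], [0.502, -0.173, 0.115], [0.502, -0.172, 0.121]]<stdin>:10: RuntimeWarning: Mean of empty slice.
  ret = ret.dtype.type(ret / rcount)
```

Cylinder at about (0.479, 0.257), brush nearly upright with its top at z≈0.25. The fin is near (0.491, −0.177) with the box yawed about −6°. I'll set out and check the obstacle heights on the way.

```bash
python3 - <<'E'
from h import *
T=dict(np.load("top1.npz"))
P=pts(T,np.ones((420,560),bool))
for n,x0,x1,y0,y1 in(("black",.1,.40,.1,.45),("nearcyl",.40,.56,.30,.42),("between",.4,.6,-.1,.2),("behind",.54,.8,.1,.4)):
    q=P[(P[:,0]>x0)&(P[:,0]<x1)&(P[:,1]>y0)&(P[:,1]<y1)];i=q[:,2].argsort()[-3:];print(n,q[i].round(3).tolist())
E
python3 -m creep '{"linear":[[0.864,-0.52,-0.26],[0.864,-0.52,-0.26],[0.864,-0.52,-0.26],[0.864,-0.52,-0.26],[0.864,-0.52,-0.26],[0.864,-0.52,-0.26],[0.864,-0.52,-0.26],[0.864,-0.52,-0.26],[0.864,-0.52,-0.26]],"rot":[[0,0,-0.187],[0,0,-0.187],[0,0,-0.187],[0,0,-0.187],[0,0,-0.187],[0,0,-0.187],[0,0,-0.187],[0,0,-0.187],[0,0,-0.187]]}' 1
```

```text
black [[0.305, 0.4, 0.604], [0.305, 0.397, 0.604], [0.303, 0.393, 0.604]]
nearcyl [[0.446, 0.369, 0.17], [0.442, 0.362, 0.171], [0.446, 0.365, 0.172]]
between [[0.563, -0.06, 0.011], [0.495, -0.042, 0.011], [0.402, 0.065, 0.014]]
behind [[0.761, 0.358, 0.484], [0.777, 0.345, 0.484], [0.753, 0.367, 0.485]]
time_s: 1.23
eef_pos: [0.4795, -0.2516, 0.3597]
ee_rot: [0.707, 0.707, -0.0, -0.0]
force: [-0.5, -1.0, -0.5]
opening: 1.0
```

```bash
python3 - <<'E'
from h import *
for n in("top1","scene1"):
    T=dict(np.load(n+".npz"));P=pts(T,np.ones((420,560),bool))
    q=P[(P[:,0]>-.1)&(P[:,0]<.7)&(P[:,1]>.03)&(P[:,1]<.6)&(P[:,2]>.1)]
    c={}
    for x,y,z in q: k=(int(x//.05)*5,int(y//.05)*5);c.setdefault(k,[]).append(z)
    for x in range(65,-11,-5): print(x,[ (f"{max(c[x,y]):.2f}" if (x,y) in c and len(c[x,y])>1 else " .  ") for y in range(0,60,5)])
E
```

```text
65 [' .  ', ' .  ', '0.11', ' .  ', '0.24', '0.33', '0.43', '0.43', '0.43', '0.43', '0.43', '0.65']
60 [' .  ', ' .  ', ' .  ', ' .  ', ' .  ', '0.30', '0.32', ' .  ', ' .  ', ' .  ', ' .  ', '0.65']
55 [' .  ', ' .  ', ' .  ', ' .  ', ' .  ', ' .  ', ' .  ', ' .  ', ' .  ', ' .  ', ' .  ', '0.64']
50 [' .  ', ' .  ', ' .  ', ' .  ', ' .  ', ' .  ', ' .  ', ' .  ', ' .  ', ' .  ', ' .  ', '0.64']
45 [' .  ', ' .  ', ' .  ', ' .  ', '0.25', '0.26', ' .  ', ' .  ', ' .  ', ' .  ', ' .  ', '0.64']
40 [' .  ', ' .  ', ' .  ', ' .  ', ' .  ', ' .  ', ' .  ', '0.17', ' .  ', ' .  ', '0.58', '0.63']
35 [' .  ', ' .  ', ' .  ', ' .  ', ' .  ', ' .  ', ' .  ', ' .  ', ' .  ', ' .  ', '0.63', '0.63']
30 [' .  ', ' .  ', ' .  ', ' .  ', ' .  ', ' .  ', ' .  ', '0.60', '0.60', ' .  ', '0.63', '0.63']
25 [' .  ', ' .  ', '0.40', '0.42', '0.38', '0.46', '0.59', '0.60', '0.60', ' .  ', '0.58', '0.55']
20 [' .  ', ' .  ', '0.40', '0.42', '0.38', '0.57', '0.58', '0.51', '0.49', '0.21', '0.65', '0.62']
15 [' .  ', ' .  ', '0.41', '0.42', '0.38', '0.51', '0.53', '0.51', '0.38', ' .  ', '0.64', '0.56']

[... 1397 characters left out ...]
]
20 [' .  ', ' .  ', '0.40', '0.42', '0.39', '0.53', '0.58', '0.51', '0.50', '0.25', '0.65', '0.67']
15 [' .  ', ' .  ', '0.40', '0.42', '0.39', '0.51', '0.53', '0.51', '0.39', '0.25', '0.65', '0.68']
10 [' .  ', ' .  ', ' .  ', ' .  ', '0.34', '0.14', '0.14', '0.32', '0.27', '0.17', '0.64', '0.69']
5 ['0.32', ' .  ', ' .  ', ' .  ', ' .  ', ' .  ', '0.14', '0.14', ' .  ', ' .  ', '0.64', '0.69']
0 ['0.35', '0.32', ' .  ', ' .  ', ' .  ', ' .  ', ' .  ', ' .  ', ' .  ', ' .  ', '0.58', ' .  ']
-5 ['0.35', '0.30', ' .  ', ' .  ', ' .  ', ' .  ', ' .  ', ' .  ', ' .  ', ' .  ', ' .  ', ' .  ']
-10 ['0.30', '0.18', ' .  ', ' .  ', ' .  ', ' .  ', ' .  ', ' .  ', ' .  ', ' .  ', ' .  ', ' .  ']
```

```bash
python3 - <<'E'
from station import *
import cv2
d=get_image("scene");cv2.imwrite("pics/scene2.png",cv2.resize(d["color"],(800,600)))
print(get_state()["qpos"])
E
```

```text
[ 0.72646912  0.19639607 -0.36212095  1.39496209  0.06962408  1.56397982
  0.36880321]
```

View pics/scene2.png

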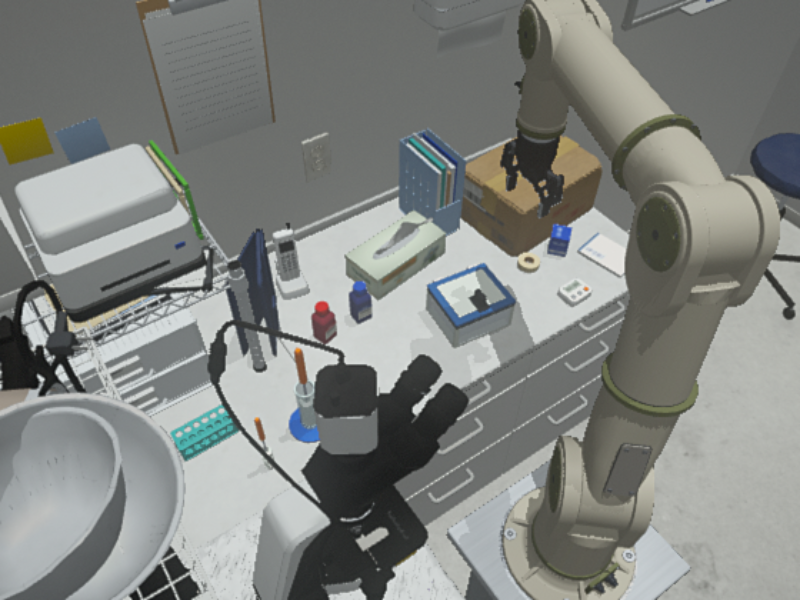

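The scene view shows the gripper clear above the box, and the tall microscope (black, at about (380,480)) standing between the base and the cylinder. The wrist stays ahead of it and the elbow stays above it. I'll go on toward the brush.

```bash
python3 -m creep '{"linear":[[0.15,0,0],[0.3,0,0],[0.45,0,0],[0.6,0,0],[0.75,0,0],[0.9,0,0],[0.9,0,0]],"rot":[[0,0,0],[0,0,0],[0,0,0],[0,0,0],[0,0,0],[0,0,0],[0,0,0]]}' 1
python3 - <<'E'
from station import *
from h import *
d=get_image("wrist");cv2.imwrite("pics/w1.png",d["color"]);np.savez("w1.npz",**d)
print(get_state()["qpos"].round(2) , (-d["R"].T@d["t"]).round(3),d["R"].round(2).tolist())
p=pts(d,orange(d));print(len(p));p=p[(p[:,2]>.12)]
for z in np.arange(.12,.26,.015):
    q=p[(p[:,2]>=z)&(p[:,2]<z+.015)&(p[:,1]<.31)]
    if len(q):print(z.round(3),len(q),np.median(q,0).round(4))
E
```

```text
time_s: 2.15
eef_pos: [0.4785, 0.1131, 0.3603]
ee_rot: [0.705, 0.71, 0.0, -0.001]
force: [0.6, -1.5, 0.8]
opening: 1.002
[ 0.32  0.11 -0.67  1.51  0.07  1.55 -0.34] [0.478 0.197 0.478] [[1.0, 0.01, 0.0], [0.01, -0.95, 0.32], [0.0, -0.32, -0.95]]
0
```

View pics/w1.png

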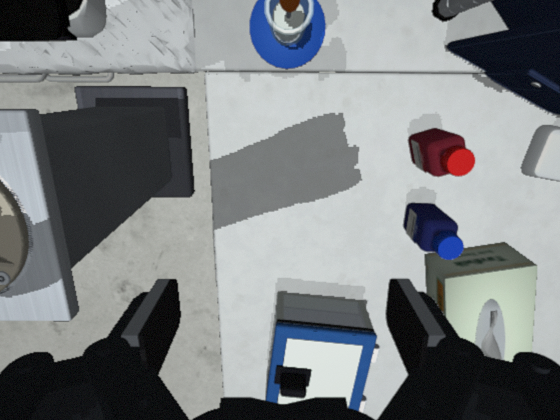

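The wrist view shows the handle top at (290,5) over the blue foot, straight ahead in y. I'll go closer and measure.

```bash
python3 -m creep '{"linear":[[0.11,0,0],[0.22,0,0],[0.22,0,0],[0.22,0,0]],"rot":[[0,0,0],[0,0,0],[0,0,0],[0,0,0]]}' 1
python3 - <<'E'
from station import *
from h import *
d=get_image("wrist");cv2.imwrite("pics/w2.png",d["color"]);np.savez("w2.npz",**d)
h,s,v=hsv(d);P=pts(d,(h<20)&(s>120)&(v>40));p=P[(P[:,2]>.13)&(P[:,1]<.32)&(P[:,2]<.27)&(P[:,0]>.4)&(P[:,0]<.56)]
for z in np.arange(.13,.265,.015):
    q=p[(p[:,2]>=z)&(p[:,2]<z+.015)]
    if len(q):print(z.round(3),len(q),np.median(q,0).round(4),q.min(0).round(3),q.max(0).round(3))
m=blue(d);vv,uu=np.nonzero(m);q=ray(d,np.c_[uu,vv],.01);q=q[np.hypot(q[:,0]-.479,q[:,1]-.257)<.07];print("foot",cv2.minEnclosingCircle(q[:,:2].astype(np.float32)))
E
```

```text
time_s: 2.7
eef_pos: [0.4803, 0.1946, 0.3598]
ee_rot: [0.708, 0.706, -0.001, 0.0]
force: [0.3, -0.4, -0.4]
opening: 1.0
0.16 2 [0.4853 0.2637 0.1651] [0.485 0.264 0.161] [0.486 0.264 0.169]
0.175 12 [0.4835 0.2638 0.182 ] [0.478 0.262 0.175] [0.488 0.264 0.189]
0.19 16 [0.4812 0.2637 0.1977] [0.477 0.262 0.19 ] [0.487 0.264 0.205]
0.205 19 [0.4829 0.2639 0.2119] [0.477 0.262 0.206] [0.488 0.264 0.22 ]
0.22 26 [0.4821 0.2638 0.2284] [0.477 0.262 0.221] [0.488 0.264 0.235]
0.235 324 [0.4827 0.2587 0.2476] [0.476 0.25  0.239] [0.49  0.264 0.25 ]
0.25 130 [0.482  0.2564 0.2505] [0.478 0.252 0.25 ] [0.487 0.261 0.252]
foot ((0.482730895280838, 0.2568967342376709), 0.0439240001142025)
```

View pics/w2.png

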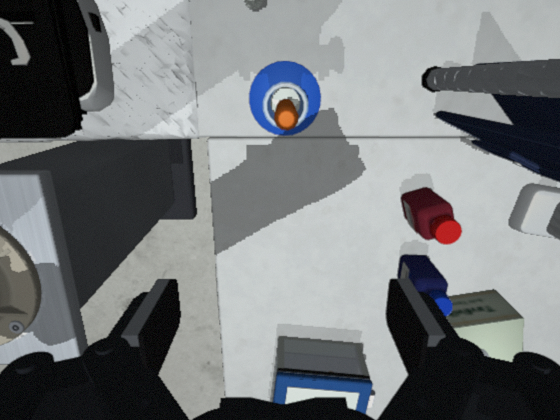

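Top of handle (0.4825, 0.257) and foot centre (0.483, 0.257), so the brush is upright. I'll align above it and then descend.

```bash
python3 -m creep '{"linear":[[0.15,0.005,0],[0.15,0.005,0],[0.15,0.005,0],[0.15,0.005,0]],"rot":[[0,0,0],[0,0,0],[0,0,0],[0,0,0]]}' 1
```

```text
time_s: 3.25
eef_pos: [0.4823, 0.255, 0.3603]
ee_rot: [0.708, 0.706, -0.0, 0.0]
force: [0.2, 0.5, 0.3]
opening: 0.999
```

```bash
python3 -m creep '{"linear":[[0.005,0,0.1],[0.005,0,0.2],[0.005,0,0.3],[0.005,0,0.365],[0.005,0,0.365],[0.005,0,0.365]],"rot":[[0,0,0],[0,0,0],[0,0,0],[0,0,0],[0,0,0],[0,0,0]]}' 1
python3 -m creep '{"linear":[[0,0,0],[0,0,0],[0,0,0],[0,0,0],[0,0,0],[0,0,0],[0,0,0],[0,0,0]],"rot":[[0,0,0],[0,0,0],[0,0,0],[0,0,0],[0,0,0],[0,0,0],[0,0,0],[0,0,0]]}' -1 30
```

```text
time_s: 4.0
eef_pos: [0.4822, 0.2587, 0.2158]
ee_rot: [0.707, 0.707, 0.001, 0.0]
force: [-0.2, 0.9, 0.7]
opening: 0.998
time_s: 5.0
eef_pos: [0.4815, 0.2591, 0.2145]
ee_rot: [0.707, 0.707, 0.0, 0.0]
force: [0.1, -0.4, 3.3]
opening: 0.18
```

Gripped (15 mm). First stroke.

```bash
python3 -m creep '{"linear":[[0,0,-0.04],[0,0,-0.08],[0,0,-0.12],[0,0,-0.155],[0,0,-0.155],[0,0,-0.155]],"rot":[[0,0,0],[0,0,0],[0,0,0],[0,0,0],[0,0,0],[0,0,0]]}' -1 40
python3 -m creep '{"linear":[[0,0,0.04],[0,0,0.08],[0,0,0.12],[0,0,0.15],[0,0,0.156],[0,0,0.156],[0,0,0.156]],"rot":[[0,0,0],[0,0,0],[0,0,0],[0,0,0],[0,0,0],[0,0,0],[0,0,0]]}' -1 40
```

```text
time_s: 5.75
eef_pos: [0.4813, 0.2588, 0.2759]
ee_rot: [0.707, 0.707, -0.0, -0.0]
force: [-0.2, 0.1, -0.1]
opening: 0.176
time_s: 6.62
eef_pos: [0.4816, 0.2593, 0.2143]
ee_rot: [0.707, 0.708, 0.0, 0.0]
force: [-1.2, -1.2, 6.3]
opening: 0.176
```

```bash
python3 -m creep '{"linear":[[0,0,-0.04],[0,0,-0.08],[0,0,-0.12],[0,0,-0.155],[0,0,-0.155],[0,0,-0.155]],"rot":[[0,0,0],[0,0,0],[0,0,0],[0,0,0],[0,0,0],[0,0,0]]}' -1 40
python3 - <<'E'
from station import *
from h import *
d=get_image("scene");cv2.imwrite("pics/s3.png",cv2.resize(d["color"][220:320,150:290],(800,571),interpolation=2))
E
```

```text
time_s: 7.38
eef_pos: [0.4813, 0.2588, 0.2755]
ee_rot: [0.707, 0.707, -0.0, -0.0]
force: [-0.1, 0.2, -1.0]
opening: 0.173
```

View pics/s3.png

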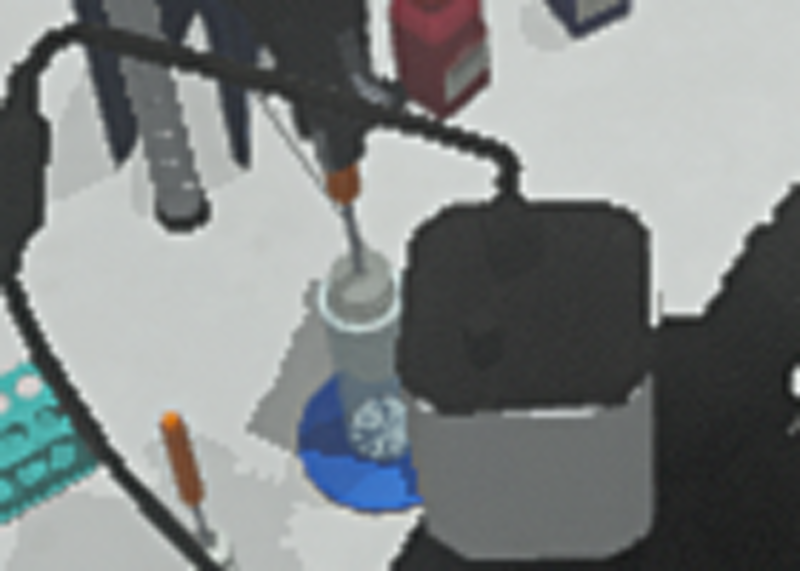

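The view shows the brush lifted, its head just at the rim (360,285) and still in the glass. The 6 N reaction shows the first stroke reached the floor. Next I finish stroke two, release and rise.

```bash
python3 -m creep '{"linear":[[0,0,0.04],[0,0,0.08],[0,0,0.12],[0,0,0.15],[0,0,0.156],[0,0,0.156],[0,0,0.156]],"rot":[[0,0,0],[0,0,0],[0,0,0],[0,0,0],[0,0,0],[0,0,0],[0,0,0]]}' -1 40
python3 -m creep '{"linear":[[0,0,0],[0,0,0],[0,0,0],[0,0,0],[0,0,0],[0,0,0]],"rot":[[0,0,0],[0,0,0],[0,0,0],[0,0,0],[0,0,0],[0,0,0]]}' 1
```

```text
time_s: 8.3
eef_pos: [0.4813, 0.2594, 0.2139]
ee_rot: [0.707, 0.708, 0.0, -0.0]
force: [-1.6, -1.3, 6.0]
opening: 0.175
time_s: 9.05
eef_pos: [0.4814, 0.259, 0.2136]
ee_rot: [0.707, 0.707, 0.0, -0.0]
force: [-0.8, 1.1, -0.1]
opening: 0.998
```

```bash
python3 -m creep '{"linear":[[0,0,-0.06],[0,0,-0.2],[0,0,-0.34],[-0.05,0,-0.365],[-0.2,0,-0.365],[-0.35,0,-0.365],[-0.5,0,-0.365],[-0.65,0,-0.365],[-0.8,0,-0.365],[-0.95,0,-0.365],[-0.95,0,-0.365]],"rot":[[0,0,0],[0,0,0],[0,0,0],[0,0,0],[0,0,0],[0,0,0],[0,0,0],[0,0,0],[0,0,0],[0,0,0],[0,0,0]]}' 1
python3 -m creep '{"linear":[[-0.1,0.02,0],[-0.14,0.025,0],[-0.14,0.025,0],[-0.14,0.025,0],[-0.14,0.025,0],[-0.14,0.025,0],[-0.14,0.025,0],[-0.14,0.025,0],[-0.14,0.025,0]],"rot":[[0,0,-0.028],[0,0,-0.056],[0,0,-0.084],[0,0,-0.112],[0,0,-0.14],[0,0,-0.168],[0,0,-0.196],[0,0,-0.224],[0,0,-0.233]]}' 1
python3 - <<'E'
from station import *
from h import *
s=get_state();print(s["qpos"].round(2),s["eef_pos"],s["ee_rot"])
d=get_image("wrist");cv2.imwrite("pics/w3.png",d["color"]);np.savez("w3.npz",**d)
t=get_image("top");np.savez("top2.npz",**t);cv2.imwrite("pics/t2.png",t["color"])
m=blue(d);p=pts(d,m);p=p[(p[:,2]>.075)&(p[:,2]<.095)&(np.hypot(p[:,0]-.526,p[:,1]+.18)<.11)];print("lid",len(p),cv2.minAreaRect(p[:,:2].astype(np.float32)))
p=pts(d,np.ones((420,560),bool));p=p[(p[:,2]>.1)&(p[:,2]<.13)&(np.hypot(p[:,0]-.4915,p[:,1]+.177)<.04)];print("fin",len(p),cv2.minAreaRect(p[:,:2].astype(np.float32)),p[:,2].max())
q=pts(t,orange(t));q=q[(q[:,2]>.2)&(q[:,2]<.27)&(abs(q[:,0]-.48)<.1)];print("brush top",q.mean(0) if len(q) else 0,len(q))
E
```

```text
time_s: 10.42
eef_pos: [0.4808, -0.127, 0.3588]
ee_rot: [0.71, 0.704, -0.001, -0.0]
force: [0.7, 0.3, 0.3]
opening: 1.0
time_s: 11.55
eef_pos: [0.4921, -0.1759, 0.3596]
ee_rot: [0.05, 0.999, 0.0, 0.0]
force: [1.0, 0.2, 1.0]
opening: 0.999
[ 0.78  0.17 -0.58  1.44  0.09  1.56  1.68] [ 0.49207428 -0.17591211  0.35960109] [5.04014238e-02 9.98729023e-01 1.64555596e-04 9.09393907e-05]
lid 5107 ((0.5274983644485474, -0.18367375433444977), (0.15159998834133148, 0.13147830963134766), 83.39777374267578)
fin 489 ((0.4932911992073059, -0.17981813848018646), (0.01453505177050829, 0.03310501202940941), 83.80057525634766) 0.11928141255489913
brush top [0.47935716 0.25510624 0.24730981] 12
```

View pics/w3.png

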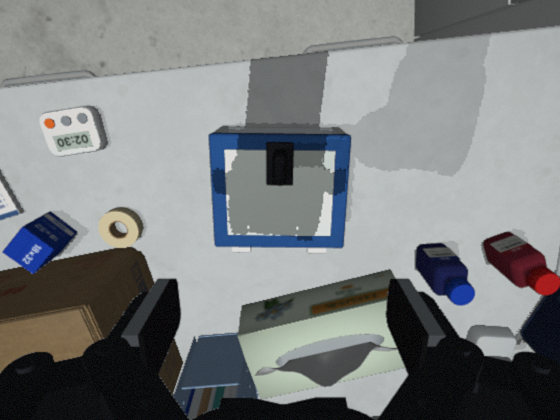

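The wrist view shows the lid square in the image, with the fin at (280,163). It measures (0.4933, −0.1798), about 4 mm from the TCP. The brush still stands, its top at z≈0.247. Descending to the fin.

```bash
python3 -m creep '{"linear":[[-0.004,-0.0095,0.13],[-0.004,-0.0095,0.26],[-0.004,-0.0095,0.39],[-0.004,-0.0095,0.5],[-0.004,-0.0095,0.57],[-0.004,-0.0095,0.61],[-0.004,-0.0095,0.61],[-0.004,-0.0095,0.61]],"rot":[[0,0,0],[0,0,0],[0,0,0],[0,0,0],[0,0,0],[0,0,0],[0,0,0],[0,0,0]]}' 1
python3 -m creep '{"linear":[[0,0,0],[0,0,0],[0,0,0],[0,0,0],[0,0,0],[0,0,0],[0,0,0],[0,0,0]],"rot":[[0,0,0],[0,0,0],[0,0,0],[0,0,0],[0,0,0],[0,0,0],[0,0,0],[0,0,0]]}' -1 90
```

```text
time_s: 12.65
eef_pos: [0.494, -0.181, 0.1169]
ee_rot: [0.053, 0.999, -0.0, 0.001]
force: [0.3, 0.1, 0.7]
opening: 0.997
time_s: 13.65
eef_pos: [0.4932, -0.1799, 0.1159]
ee_rot: [0.053, 0.999, 0.0, 0.0]
force: [-2.0, 5.4, 4.7]
opening: 0.143
```

```bash
python3 -m creep '{"linear":[[-0.0016,0,-0.0037],[-0.0032,0,-0.0075],[-0.005,0,-0.011],[-0.0066,0,-0.0148],[-0.0066,0,-0.0148],[-0.0066,0,-0.0148]],"rot":[[0,0.0024,0],[0,0.0048,0],[0,0.0072,0],[0,0.0095,0],[0,0.0095,0],[0,0.0095,0]]}' -1 90
```

```text
time_s: 14.4
eef_pos: [0.4955, -0.1802, 0.121]
ee_rot: [0.053, 0.998, 0.002, -0.031]
force: [-2.0, 5.6, -1.6]
opening: 0.144
```

```bash
python3 -m creep '{"linear":[[-0.0023,0,-0.0055],[-0.0046,0,-0.0111],[-0.0074,0,-0.0166],[-0.0102,0,-0.0221],[-0.0102,0,-0.0221],[-0.0102,0,-0.0221],[-0.0102,0,-0.0221]],"rot":[[0,0.0036,0],[0,0.0072,0],[0,0.0108,0],[0,0.0143,0],[0,0.0143,0],[0,0.0143,0],[0,0.0143,0]]}' -1 90
python3 - <<'E'
from station import *
from h import *
w=get_image("wrist");s=get_image("scene")
cv2.imwrite("pics/w4.png",w["color"])
cv2.imwrite("pics/s4.png",cv2.resize(s["color"][150:330,130:370],(800,600)))
a=pts(s,blue(s));a=a[(np.hypot(a[:,0]-.5275,a[:,1]+.1837)<.12)&(a[:,2]>.07)&(a[:,2]<.16)]
b=pts(w,blue(w));b=b[(np.hypot(b[:,0]-.5275,b[:,1]+.1837)<.12)&(b[:,2]>.07)&(b[:,2]<.16)]
ax=np.array([np.cos(-.108),np.sin(-.108)])
for n,p in(("scene",a),("wrist",b)):
    X=(p[:,:2]-[.5275,-.1837])@ax
    if len(X)>20:
        k=np.polyfit(X,p[:,2],1);r=abs(np.polyval(k,X)-p[:,2])<.004;k=np.polyfit(X[r],p[r,2],1);print(n,len(X),X.min(),X.max(),"slope",k)
E
```

```text
time_s: 15.28
eef_pos: [0.5002, -0.1807, 0.1301]
ee_rot: [0.052, 0.996, 0.005, -0.075]
force: [-3.1, 5.6, 0.8]
opening: 0.141
scene 202 -0.06425476837638848 0.06320891531271303 slope [-0.14578774  0.09393574]
wrist 17883 -0.06439991244319053 0.05644693077285841 slope [-0.13709163  0.09515552]
```

View pics/s4.png

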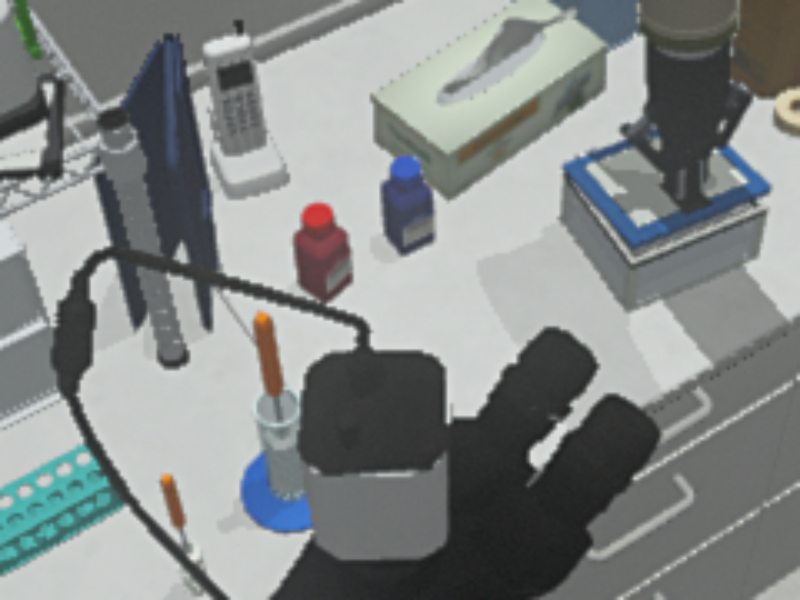

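The view shows the lid ajar with a gap under its front edge (640,240), and the brush standing in its cylinder at (275,400). The measured lid angle is 0.137–0.146 rad, so the front edge is about 19 mm up. I'll hold briefly to check it is steady, then hand in.

```bash
python3 -m creep '{"linear":[[0,0,0],[0,0,0],[0,0,0],[0,0,0],[0,0,0],[0,0,0],[0,0,0],[0,0,0]],"rot":[[0,0,0],[0,0,0],[0,0,0],[0,0,0],[0,0,0],[0,0,0],[0,0,0],[0,0,0]]}' -1 90
python3 -c "
from station import *
print(sign_off())"
```

```text
time_s: 16.38
eef_pos: [0.5002, -0.1807, 0.1301]
ee_rot: [0.052, 0.996, 0.005, -0.075]
force: [-3.0, 5.4, 2.3]
opening: 0.145
the job is handed in; nothing more can be done
None
```

I scrubbed the cylinder and left the drying box's lid held ajar, then handed the job in at 16.4 s of the 42 s allowed.

- **Brush:** I gripped the larger brush and did two strokes of about 61 mm, up and back to the floor. Each down stroke ended with about 6 N pushing back, which I took as floor contact. I then let go, and the last picture shows the brush standing in the cylinder.
- **Lid:** I gripped the fin and lifted it in an arc about the hinge. Two camera fits gave 0.137 and 0.146 rad, so the front edge is about 18–19 mm up. The pose did not change over a further second of holding.
- **Seal:** I never saw a clear 14 N peak, because I only read the force at the end of each move. I take the seal to be broken from the measured lid angle and the gap visible in the picture.
- **Small disagreements:** The two lid angles differ by about 0.01 rad. The wrist force read about 6 N sideways while gripping the fin, from a slight off-centre grip.
- **Everything else:** The bottles, rack and small brush looked undisturbed in the last view. The timer and carton were outside that crop, and the tape roll only showed at its edge. The arm made no contact there that I know of.

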